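# Seal the objective box: snap its four lid clips corner to opposite corner

## Robot

A 6-joint arm with a two-finger parallel gripper is mounted at the origin on the work surface. World frame = base frame: x ahead of the robot, y to its left, z up, the work surface at z = 0. Lengths are in m, angles in degrees, forces in N, time in s.
With the tool pointing down it reaches from about 0.35 to 0.85 m from the base axis. Payload 8.1 kg.
Tool frame: the origin (TCP) lies midway between the tips of the shut fingers; the grasp point (between the pads) lies 19 mm behind it; z points along the fingers, y is the direction in which the jaws open and shut (so a half turn about z gives the same grasp; the last joint's range is limited). The gripper opens to 85 mm and grips with 20 to 120 N. Pads are 22 mm wide; open, the fingers measure 114 mm over their backs; the gripper's body (76 mm by 85 mm) begins 54 mm behind the grasp point. The pads swing forward as they close: fully open they stand 13 mm farther back than shut.
Start: joints at [71.711, 7.471, 85.268, -0, 87.261, -4.893], TCP at [0.139, 0.584, 0.231] pointing down, gripper open.
Joint ranges: [-169.43, 169.43], [-51.17, 129.36], [1.28, 143.12], [-76.62, 256.62], [0, 156.53], [-152.29, 152.29]. Speed limits (degrees/s): [136.94, 136.94, 159.86, 180, 180, 180].

## Interface

Orientations are given as [roll, pitch, yaw] about the fixed x, y, z axes, in that order (R = Rz(yaw) Ry(pitch) Rx(roll)).
In Python, from bench import bot gives the robot as it stands.
- The arm moves only by the tool apply_moves, never from a script. Its argument "rows" is a list of rows, each an object with "delta_rot": the turn, a rotation vector about the tool's x, y, z in degrees, a list of three; "xyz": the shift along the tool's x, y, z in cm, a list of three; "jaw": the closure in counts, from 0 (fully open) to 255 (shut). In form: [{"delta_rot": [rx, ry, rz], "xyz": [tx, ty, tz], "jaw": jaw}, ...]. A call has exactly 10 rows; each row shifts and turns the commanded pose from where the row before left it, along the tool's axes as they then stand; what a row does not reach is not made up. A row lasts 1/8 s, in which the tool goes at most 62.5 mm and 10.7 degrees, less where a joint would pass 70% of its speed; a pose out of reach is approached as far as the arm can. A call is refused whole if a number of a shift passes 6.25 or a number of a turn 10.7, either way. A call with a gripper value outside its range is refused whole. The fingers move at their own pace and stop on an object; "grip_force" is the grip in N (left out, the last holds). Time passes only in rows, so rows that do not move let the fingers close, or fill a call up. It gives the time, the measured TCP pose, the force and the opening at its end, in the units of the state.
- bot.state(): the state, without advancing time (a new reading comes with each control period).
- bot.capture(name): name is "scene" or "top"; returns a dict with "img" (480x640x3 uint8, red, green, blue), "range_z" (480x640 float32, m along the optical axis (not along the pixel's ray), 0 where there is no reading), "K" (3x3 intrinsics, pixels), "R" (3x3) and "t" (3): a world point X has camera coordinates R X + t. Camera axes: x right, y down, z forward; pixel columns grow to the right and rows downward; lengths in m; the calibration is good to about 2 mm. A picture is of the moment at which its call begins.
- bot.close_job(): hands the job in, once; it reports no verdict.
The state is a dict: "clock": time; "joints": joint angles; "joint_velocities": joint speeds; "effort": joint torques, N m; "tcp_pos": TCP position; "tool_rot": TCP orientation; "ft_force": force on the tool from outside, world axes, zero at the start; "torque": the same for the moment, N m; "opening": finger opening in m.
Only numpy, scipy, OpenCV 4.12 (cv2) and the standard library are available. Lean on these libraries where they do the work, as an engineer would, in place of code of your own. Each camera call takes 0.05 s, during which the arm holds its last target. There are 200 camera calls.

## Task

The microscope objectives are packed in the grey box and its lid lies on the gasket: snap all four black clips down over the rim, pressing the lid's corner down on the gasket as you squeeze each clip, so that every hook is home under the rim and the lid is held down all round. So that the gasket seats evenly, start with any one clip, do the diagonally opposite one next, then the other two. Do not shove the box along the desk or knock over or move the things standing around it.

Things in the scene. Friction and masses are not known exactly. Their poses are not given: they have to be found in the camera images.
- box: Grey storage box with a lid and four black lid clips, loose, 1.2 to 1.8 kg, on rubber feet: a level push of some 6 to 10 N slides it. Origin: centre of its underside; z up, x across it (144 mm over the clip hinges), y along it (201 mm over the rim). At yaw 0 the -x long side faces the robot. Highest edge (the lid's frame) 96 mm above the underside; frame 18 mm wide, outer face at x = +-68 mm.
- tray (a point): Centre of the floor of the sunken clear tray in the lid's middle, 60 mm above the box's underside, axes as the box. Tray 100 mm (x) by 152 mm (y) inside, 36 mm deep, walls upright: a finger fits in behind each clip. The lid lies on a thick soft gasket and stays in place; 15 N down on the tray floor behind a clip sinks that corner about 3 mm (5 mm at most).
- rim (a point): Middle of the rim on the box's +x side: a round bead 5 mm thick, centre 74 mm from the box's middle plane and 72 mm above the underside, running round the box below the lid (same on the -x side). The clips' inner hooks (bar 4 mm thick, 20 mm below the hinge line) must snap in under it.
- clip1 (a joint): Angle (rad) of clip 1, near left seen by the robot at box yaw 0, diagonal to clip 3. A black flap hinged on the lid, hinge line along the box's y at x = -72 mm, its middle y = 55 mm, 92 mm above the underside. 0 closed: flap upright, outer face 10 mm outside the hinge line, lower end 36 mm below it. Grows as it swings out and up; 1.57 level; stop 1.95.
- clip2 (a joint): Angle (rad) of clip 2, far left seen by the robot at box yaw 0, diagonal to clip 4. A black flap hinged on the lid, hinge line along the box's y at x = 72 mm, its middle y = 55 mm, 92 mm above the underside. All flaps: 34 mm wide, 40 long, 3.5 thick; a lightly stiff hinge (1 N folds it): a flap stays where left. From 0.35 down the hook meets the rim.
- clip3 (a joint): Angle (rad) of clip 3, far right seen by the robot at box yaw 0, diagonal to clip 1. A black flap hinged on the lid, hinge line along the box's y at x = 72 mm, its middle y = -55 mm, 92 mm above the underside. All clips: with the lid's corner pressed down by 12 to 20 N, 6 to 20 N inward at 24 mm below the hinge (more if the finger rubs) snaps the hook in; it then stays at 0.
- clip4 (a joint): Angle (rad) of clip 4, near right seen by the robot at box yaw 0, diagonal to clip 2. A black flap hinged on the lid, hinge line along the box's y at x = -72 mm, its middle y = -55 mm, 92 mm above the underside. All clips: unless the lid's corner is pressed down the hook meets the rim too high and balks; forced, it jams on top of the rim, near 0.07, lid raised.
- clip1_hinge (a point): Middle of the hinge line of clip 1, on the lid's edge, axes as the box. 92 mm above the box's underside while this corner of the lid lies loose, about 88 mm once the clip is snapped under the rim and the gasket is squeezed.
- clip2_hinge (a point): Middle of the hinge line of clip 2, on the lid's edge, axes as the box. 92 mm above the box's underside while this corner of the lid lies loose, about 88 mm once the clip is snapped under the rim and the gasket is squeezed.
- clip3_hinge (a point): Middle of the hinge line of clip 3, on the lid's edge, axes as the box. 92 mm above the box's underside while this corner of the lid lies loose, about 88 mm once the clip is snapped under the rim and the gasket is squeezed.
- clip4_hinge (a point): Middle of the hinge line of clip 4, on the lid's edge, axes as the box. 92 mm above the box's underside while this corner of the lid lies loose, about 88 mm once the clip is snapped under the rim and the gasket is squeezed.
- objective_mid (a point): Bystander: steel microscope objective standing on its thread, 26 mm across, 44 mm tall; point at its centre.
- oil_mid (a point): Bystander: small amber bottle with black cap, 32 mm across, 62 mm tall; point at its centre.
- slide_mid (a point): Bystander: white slide case 82 x 34 x 26 mm lying flat; point at its centre.

How it is judged (in metres and radians):
On the way, in this order (a step that is already met when the one before it is completed fails the run):
1. one clip is snapped home while the three others are still open ((((value of joint clip1 below 0.06 rad and z of clip1_hinge in the frame of box below 0.0895 m) and value of joint each of clip2, clip3, clip4 above 0.2 rad) or ((value of joint clip2 below 0.06 rad and z of clip2_hinge in the frame of box below 0.0895 m) and value of joint each of clip1, clip3, clip4 above 0.2 rad) or ((value of joint clip3 below 0.06 rad and z of clip3_hinge in the frame of box below 0.0895 m) and value of joint each of clip1, clip2, clip4 above 0.2 rad) or ((value of joint clip4 below 0.06 rad and z of clip4_hinge in the frame of box below 0.0895 m) and value of joint each of clip1, clip2, clip3 above 0.2 rad))), for 0.2 s.
2. the diagonally opposite clip is snapped home too, the other two still open ((((value of joint clip1 below 0.06 rad and z of clip1_hinge in the frame of box below 0.0895 m) and (value of joint clip3 below 0.06 rad and z of clip3_hinge in the frame of box below 0.0895 m) and value of joint each of clip2, clip4 above 0.2 rad) or ((value of joint clip2 below 0.06 rad and z of clip2_hinge in the frame of box below 0.0895 m) and (value of joint clip4 below 0.06 rad and z of clip4_hinge in the frame of box below 0.0895 m) and value of joint each of clip1, clip3 above 0.2 rad))), for 0.2 s.
3. a third clip is snapped home ((((value of joint clip2 below 0.06 rad and z of clip2_hinge in the frame of box below 0.0895 m) and (value of joint clip3 below 0.06 rad and z of clip3_hinge in the frame of box below 0.0895 m) and (value of joint clip4 below 0.06 rad and z of clip4_hinge in the frame of box below 0.0895 m)) or ((value of joint clip1 below 0.06 rad and z of clip1_hinge in the frame of box below 0.0895 m) and (value of joint clip3 below 0.06 rad and z of clip3_hinge in the frame of box below 0.0895 m) and (value of joint clip4 below 0.06 rad and z of clip4_hinge in the frame of box below 0.0895 m)) or ((value of joint clip1 below 0.06 rad and z of clip1_hinge in the frame of box below 0.0895 m) and (value of joint clip2 below 0.06 rad and z of clip2_hinge in the frame of box below 0.0895 m) and (value of joint clip4 below 0.06 rad and z of clip4_hinge in the frame of box below 0.0895 m)) or ((value of joint clip1 below 0.06 rad and z of clip1_hinge in the frame of box below 0.0895 m) and (value of joint clip2 below 0.06 rad and z of clip2_hinge in the frame of box below 0.0895 m) and (value of joint clip3 below 0.06 rad and z of clip3_hinge in the frame of box below 0.0895 m)))), for 0.1 s.
At the end, for the whole second after the job is handed in: All four clips are closed (within 0.06 rad) with their hooks under the rim (hinges less than 89.5 mm above the box's underside), one corner first, its diagonal next, then the other two; box flat, at rest and, like each bystander, within 30 mm of where it stood (value of joint each of clip1, clip2, clip3, clip4 below 0.06 rad and z of each of clip1_hinge, clip2_hinge, clip3_hinge, clip4_hinge in the frame of box below 0.0895 m and distance of each of box, objective_mid, oil_mid, slide_mid from where it was at the start of the episode below 0.03 m and angle between box's own z axis and vertical below 0.05 rad and linear speed of box below 0.01 m/s); the robot touches nothing.
It fails at once if the box is shoved more than 30 mm from where it stood (distance of box from where it was at the start of the episode above 0.03 m).
It fails at once if a bystander is moved by more than 30 mm (distance of any of objective_mid, oil_mid, slide_mid from where it was at the start of the episode above 0.03 m).
It also fails if it takes over 54 s, if anything falls off the work surface, if the arm or the gripper's body presses on something with over 40 N, if the wrist force passes 120 N, or if a joint passes its speed limit or range.

## Working session

There is one attempt and no reset: what is moved stays moved. The work goes in short steps, Python scripts to look and compute and a tool call to move; the robot and the scene stay as the last step left them, time stands still between calls to the robot, and variables do not carry over. Pictures are saved under pics/ and viewed, about 8 in all and at most 12, crops included, and the job is handed in when it is done.

Besides the shell and the picture viewer there is one more tool, called after "Request:" by a JSON object that holds its "api" and its "payload", one argument or row to a line. apply_moves: Moves the arm, as the interface text tells. Its arguments: {"type":"object","properties":{"rows":{"type":"array"},"grip_force":{"type":"number"}},"required":["rows"]}

```bash
ls; mkdir -p pics; cat > h.py <<'E'
import numpy as np, cv2
from bench import bot
def pt(c,u,v,z):
    K,R,t=c["K"],c["R"],c["t"]; d=R.T@np.linalg.inv(K)@np.array([u,v,1.]); o=-R.T@t
    return o+d*(z-o[2])/d[2]
def cloud(c):
    Z=c["range_z"].astype(float); v,u=np.mgrid[:480,:640]
    P=np.stack([u,v,np.ones_like(u)],-1)@np.linalg.inv(c["K"]).T*Z[...,None]
    return (P-c["t"])@c["R"]
E
python3 - <<'E'
from h import *
for n in("scene","top"):
    c=bot.capture(n); cv2.imwrite(f"pics/{n}0.png",c["img"][...,::-1]); np.savez(f"{n}0.npz",**c); print(n,c["R"].T[:,2],-c["R"].T@c["t"])
print(bot.state())
E
```

```text
pics
scene [-0.32623823 -0.61094256 -0.72133058] [0.84074338 0.57726559 0.77133335]
top [ 0.11304079  0.02872712 -0.99317498] [ 0.39591447 -0.02579346  1.27649452]
{'clock': 0.1, 'joints': array([ 7.17109769e+01,  7.51103308e+00,  8.53239566e+01,  6.61031099e-04,
        8.72634976e+01, -4.89331243e+00]), 'joint_velocities': array([-0.07209267, -0.07884931, -0.16555616, -0.12658971, -0.04264311,
        0.07619628]), 'effort': array([ 8.19093002e-04, -5.70951140e+01, -5.01944733e+01, -2.61841051e-04,
        8.17223859e-03,  3.86624663e-06]), 'tcp_pos': array([0.13882033, 0.58319295, 0.23033794]), 'tool_rot': array([-1.79901928e+02, -9.05883753e-03,  1.66604249e+02]), 'ft_force': array([-0.07774801, -0.65246171,  0.21782043]), 'torque': array([ 0.0081068 , -0.04057015,  0.02041767]), 'opening': 0.08558345823265139}
```

View pics/scene0.png

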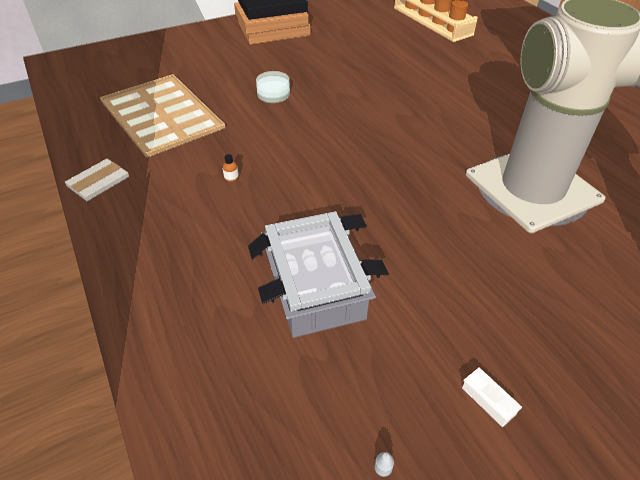

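View pics/top0.png

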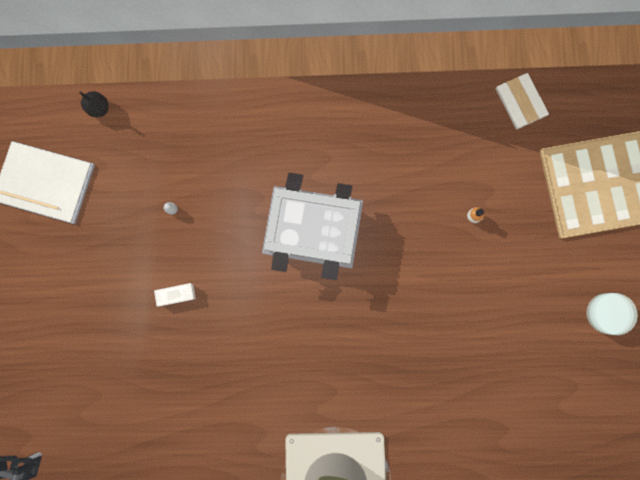

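```bash
python3 - <<'E'
from h import *
for n in("scene","top"):
    c=dict(np.load(n+"0.npz")); P=cloud(c); ok=c["range_z"]>0
    reg=ok&(P[...,0]>.3)&(P[...,0]<.75)&(abs(P[...,1])<.25)
    tab=reg&(P[...,2]<.01); print(n,"table z",np.median(P[tab][:,2]))
    dark=c["img"].max(2)<60
    m=reg&(P[...,2]>.075)&~dark
    z=P[m][:,2]; print(np.histogram(z,bins=np.arange(.075,.125,.004)))
    f=reg&(P[...,2]>.09)&(P[...,2]<.104)&(c["img"].min(2)>100)
    r=cv2.minAreaRect((P[f][:,:2]*1000).astype(np.float32)); print(f.sum(),r)
    d=(reg&dark&(P[...,2]>.06)).astype(np.uint8)
    k,L,S,C=cv2.connectedComponentsWithStats(d)
    for i in range(1,k):
        if S[i,4]>25:
            q=P[L==i]; print(C[i],S[i,4],q.mean(0).round(4),q.min(0).round(3),q.max(0).round(3))
E
```

```text
scene table z 0.0024091957491930395
(array([ 805,  243,  218,  263,  327, 2326,  570,   12,    0,    0,    0,
          0]), array([0.075, 0.079, 0.083, 0.087, 0.091, 0.095, 0.099, 0.103, 0.107,
       0.111, 0.115, 0.119, 0.123]))
3190 ((567.3372802734375, 35.648963928222656), (191.83644104003906, 153.40606689453125), 79.76580047607422)
[352.61433447 221.76791809] 293 [ 4.709e-01 -4.000e-04  1.025e-01] [ 0.448 -0.02   0.092] [0.492 0.018 0.108]
[258.54901961 245.25816993] 306 [ 0.6424 -0.0328  0.0923] [ 0.622 -0.053  0.078] [ 0.661 -0.016  0.105]
[373.87319885 267.2795389 ] 347 [0.4913 0.1076 0.0989] [0.468 0.088 0.087] [0.511 0.126 0.108]
[271.20603015 290.10552764] 398 [0.6643 0.0735 0.0984] [0.636 0.039 0.078] [0.685 0.092 0.106]
top table z 3.315994777875164e-05
(array([ 302,   73,   58,  170, 1048, 1509,  502,   78,    1,    0,    0,
          0]), array([0.075, 0.079, 0.083, 0.087, 0.091, 0.095, 0.099, 0.103, 0.107,
       0.111, 0.115, 0.119, 0.123]))
2287 ((565.0416259765625, 34.07830047607422), (188.5043182373047, 151.67709350585938), 79.22100067138672)
```

Request:
{"api": "apply_moves", "payload": {
  "rows": [
    {"delta_rot": [0, 0, 8.7], "xyz": [0, 0, 0], "jaw": 70},
    {"delta_rot": [0, 0, 8.7], "xyz": [0, 0, 0], "jaw": 70},
    {"delta_rot": [0, 0, 8.7], "xyz": [0, 0, 0], "jaw": 70},
    {"delta_rot": [0, 0, 8.7], "xyz": [0, 0, 0], "jaw": 70},
    {"delta_rot": [0, 0, 8.7], "xyz": [0, 0, 0], "jaw": 70},
    {"delta_rot": [0, 0, 8.7], "xyz": [0, 0, 0], "jaw": 70},
    {"delta_rot": [0, 0, 8.7], "xyz": [0, 0, 0], "jaw": 70},
    {"delta_rot": [0, 0, 8.7], "xyz": [0, 0, 0], "jaw": 70},
    {"delta_rot": [0, 0, 8.7], "xyz": [0, 0, 0], "jaw": 70},
    {"delta_rot": [0, 0, 8.7], "xyz": [0, 0, 0], "jaw": 70}
  ],
  "grip_force": 25
}}

```text
clock: 1.35
tcp_pos: [0.1389, 0.5834, 0.2306]
tool_rot: [-180.0, 0.1, 79.3]
ft_force: [-0.3, 0.3, 0.6]
opening: 0.0619
```

Request:
{"api": "apply_moves", "payload": {
  "rows": [
    {"delta_rot": [0, 0, 0], "xyz": [-4.06, 4.54, 0.7], "jaw": 70},
    {"delta_rot": [0, 0, 0], "xyz": [-4.06, 4.54, 0.7], "jaw": 70},
    {"delta_rot": [0, 0, 0], "xyz": [-4.06, 4.54, 0.7], "jaw": 70},
    {"delta_rot": [0, 0, 0], "xyz": [-4.06, 4.54, 0.7], "jaw": 70},
    {"delta_rot": [0, 0, 0], "xyz": [-4.06, 4.54, 0.7], "jaw": 70},
    {"delta_rot": [0, 0, 0], "xyz": [-4.06, 4.54, 0.7], "jaw": 70},
    {"delta_rot": [0, 0, 0], "xyz": [-4.06, 4.54, 0.7], "jaw": 70},
    {"delta_rot": [0, 0, 0], "xyz": [-4.06, 4.54, 0.7], "jaw": 70},
    {"delta_rot": [0, 0, 0], "xyz": [-4.06, 4.54, 0.7], "jaw": 70},
    {"delta_rot": [0, 0, 0], "xyz": [-4.06, 4.54, 0.7], "jaw": 70}
  ]
}}

```text
clock: 2.6
tcp_pos: [0.513, 0.1006, 0.1609]
tool_rot: [-180.0, -0.0, 79.6]
ft_force: [0.7, 0.1, -0.1]
opening: 0.0617
```

Request:
{"api": "apply_moves", "payload": {
  "rows": [
    {"delta_rot": [0, 0, 0], "xyz": [0.1, -0.2, 1.5], "jaw": 70},
    {"delta_rot": [0, 0, 0], "xyz": [0, 0, 1.5], "jaw": 70},
    {"delta_rot": [0, 0, 0], "xyz": [0, 0, 1.2], "jaw": 70},
    {"delta_rot": [0, 0, 0], "xyz": [0, 0, 1.2], "jaw": 70},
    {"delta_rot": [0, 0, 0], "xyz": [0, 0, 1.2], "jaw": 70},
    {"delta_rot": [0, 0, 0], "xyz": [0, 0, 1.2], "jaw": 70},
    {"delta_rot": [0, 0, 0], "xyz": [0, 0, 1.0], "jaw": 70},
    {"delta_rot": [0, 0, 0], "xyz": [0, 0, 0.9], "jaw": 70},
    {"delta_rot": [0, 0, 0], "xyz": [0, 0, 0], "jaw": 70},
    {"delta_rot": [0, 0, 0], "xyz": [0, 0, 0], "jaw": 70}
  ]
}}

```text
clock: 3.85
tcp_pos: [0.5107, 0.1037, 0.0646]
tool_rot: [180.0, -0.0, 79.6]
ft_force: [-0.9, -0.2, 0.5]
opening: 0.0617
```

```bash
cat > look.py <<'E'
import sys
from h import *
a=[]
for n,(u,v,w,h) in {"scene":(225,185,200,170),"top":(245,160,150,130)}.items():
    c=bot.capture(n); i=c["img"][v:v+h,u:u+w,::-1]; a.append(cv2.resize(i,(400,int(h*400/w)),interpolation=cv2.INTER_CUBIC))
H=max(x.shape[0] for x in a)
cv2.imwrite(sys.argv[1],np.hstack([cv2.copyMakeBorder(x,0,H-x.shape[0],0,0,0) for x in a]))
s=bot.state(); print(s["clock"],s["tcp_pos"].round(4),s["ft_force"].round(1),s["torque"].round(2))
E
python3 look.py pics/a.png
```

```text
3.95 [0.511  0.1038 0.0648] [-0.5  0.2 -0.2] [-0.03  0.03  0.01]
```

View pics/a.png

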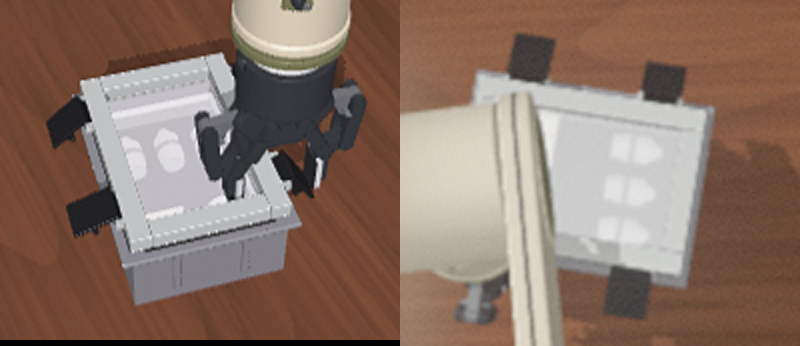

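Request:
{"api": "apply_moves", "payload": {
  "rows": [
    {"delta_rot": [0, 0, 0], "xyz": [-0.1, 0, 0.1], "jaw": 70},
    {"delta_rot": [0, 0, 0], "xyz": [0, 0, 0.1], "jaw": 70},
    {"delta_rot": [0, 0, 0], "xyz": [0, 0, 0.1], "jaw": 70},
    {"delta_rot": [0, 0, 0], "xyz": [0, 0, 0.1], "jaw": 70},
    {"delta_rot": [0, 0, 0], "xyz": [0, 0, 0.1], "jaw": 70},
    {"delta_rot": [0, 0, 0], "xyz": [0, 0, 0.1], "jaw": 70},
    {"delta_rot": [0, 0, 0], "xyz": [0, 0, 0.1], "jaw": 70},
    {"delta_rot": [0, 0, 0], "xyz": [0, 0, 0.1], "jaw": 70},
    {"delta_rot": [0, 0, 0], "xyz": [0, 0, 0], "jaw": 70},
    {"delta_rot": [0, 0, 0], "xyz": [0, 0, 0], "jaw": 70}
  ]
}}

```text
clock: 5.2
tcp_pos: [0.5103, 0.1028, 0.0563]
tool_rot: [-180.0, 0.0, 79.6]
ft_force: [0.3, -0.3, 0.1]
opening: 0.0622
```

Request:
{"api": "apply_moves", "payload": {
  "rows": [
    {"delta_rot": [0, 0, 0], "xyz": [0, 0, 0.1], "jaw": 75},
    {"delta_rot": [0, 0, 0], "xyz": [0, 0, 0.1], "jaw": 75},
    {"delta_rot": [0, 0, 0], "xyz": [0, 0, 0.1], "jaw": 75},
    {"delta_rot": [0, 0, 0], "xyz": [0, 0, 0.1], "jaw": 75},
    {"delta_rot": [0, 0, 0], "xyz": [0, 0, 0], "jaw": 75},
    {"delta_rot": [0, 0, 0], "xyz": [0, 0, 0], "jaw": 75},
    {"delta_rot": [0, 0, 0], "xyz": [0, 0, 0], "jaw": 75},
    {"delta_rot": [0, 0, 0], "xyz": [0, 0, 0], "jaw": 75},
    {"delta_rot": [0, 0, 0], "xyz": [0, 0, 0], "jaw": 75},
    {"delta_rot": [0, 0, 0], "xyz": [0, 0, 0], "jaw": 75}
  ]
}}

```text
clock: 6.45
tcp_pos: [0.5106, 0.1027, 0.0531]
tool_rot: [180.0, 0.0, 79.6]
ft_force: [-4.1, -1.7, 8.9]
opening: 0.0603
```

Request:
{"api": "apply_moves", "payload": {
  "rows": [
    {"delta_rot": [0, 0, 0], "xyz": [0, 0, 0.1], "jaw": 75},
    {"delta_rot": [0, 0, 0], "xyz": [0, 0, 0.05], "jaw": 75},
    {"delta_rot": [0, 0, 0], "xyz": [0, 0, 0], "jaw": 75},
    {"delta_rot": [0, 0, 0], "xyz": [0, 0, -0.06], "jaw": 85},
    {"delta_rot": [0, 0, 0], "xyz": [0, 0, 0], "jaw": 85},
    {"delta_rot": [0, 0, 0], "xyz": [0, 0, -0.06], "jaw": 95},
    {"delta_rot": [0, 0, 0], "xyz": [0, 0, 0], "jaw": 95},
    {"delta_rot": [0, 0, 0], "xyz": [0, 0, 0], "jaw": 95},
    {"delta_rot": [0, 0, 0], "xyz": [0, 0, 0], "jaw": 95},
    {"delta_rot": [0, 0, 0], "xyz": [0, 0, 0], "jaw": 95}
  ]
}}

```text
clock: 7.7
tcp_pos: [0.5115, 0.1026, 0.0537]
tool_rot: [179.9, -0.0, 79.6]
ft_force: [-5.3, -1.7, 12.3]
opening: 0.054
```

Request:
{"api": "apply_moves", "payload": {
  "rows": [
    {"delta_rot": [0, 0, 0], "xyz": [0, 0, -0.02], "jaw": 105},
    {"delta_rot": [0, 0, 0], "xyz": [0, 0, 0], "jaw": 105},
    {"delta_rot": [0, 0, 0], "xyz": [0, 0, -0.06], "jaw": 115},
    {"delta_rot": [0, 0, 0], "xyz": [0, 0, 0], "jaw": 115},
    {"delta_rot": [0, 0, 0], "xyz": [0, 0, 0], "jaw": 115},
    {"delta_rot": [0, 0, 0], "xyz": [0, 0, 0], "jaw": 115},
    {"delta_rot": [0, 0, 0], "xyz": [0, 0, 0], "jaw": 115},
    {"delta_rot": [0, 0, 0], "xyz": [0, 0, 0], "jaw": 115},
    {"delta_rot": [0, 0, 0], "xyz": [0, 0, 0], "jaw": 115},
    {"delta_rot": [0, 0, 0], "xyz": [0, 0, 0], "jaw": 115}
  ]
}}

```text
clock: 8.95
tcp_pos: [0.5109, 0.1028, 0.0542]
tool_rot: [179.9, 0.0, 79.6]
ft_force: [-7.6, -1.6, 12.1]
opening: 0.0509
```

Request:
{"api": "apply_moves", "payload": {
  "rows": [
    {"delta_rot": [0, 0, 0], "xyz": [0, 0, -0.3], "jaw": 108},
    {"delta_rot": [0, 0, 0], "xyz": [0, 0, 0], "jaw": 108},
    {"delta_rot": [0, 0, 0], "xyz": [0, -0.35, 0], "jaw": 108},
    {"delta_rot": [0, 0, 0], "xyz": [0, -0.35, 0], "jaw": 108},
    {"delta_rot": [0, 0, 0], "xyz": [0, 0, 0], "jaw": 108},
    {"delta_rot": [0, 0, 0], "xyz": [0, 0, 0.15], "jaw": 108},
    {"delta_rot": [0, 0, 0], "xyz": [0, 0, 0.15], "jaw": 108},
    {"delta_rot": [0, 0, 0], "xyz": [0, 0, 0], "jaw": 108},
    {"delta_rot": [0, 0, 0], "xyz": [0, 0, 0], "jaw": 108},
    {"delta_rot": [0, 0, 0], "xyz": [0, 0, 0], "jaw": 108}
  ]
}}

```text
clock: 10.2
tcp_pos: [0.5041, 0.104, 0.0541]
tool_rot: [179.9, -0.0, 79.6]
ft_force: [-4.3, -1.7, 14.0]
opening: 0.0491
```

Request:
{"api": "apply_moves", "payload": {
  "rows": [
    {"delta_rot": [0, 0, 0], "xyz": [0, 0.1, -0.02], "jaw": 116},
    {"delta_rot": [0, 0, 0], "xyz": [0, 0.1, -0.03], "jaw": 123},
    {"delta_rot": [0, 0, 0], "xyz": [0, 0.1, -0.03], "jaw": 130},
    {"delta_rot": [0, 0, 0], "xyz": [0, 0.1, -0.03], "jaw": 137},
    {"delta_rot": [0, 0, 0], "xyz": [0, 0, 0], "jaw": 137},
    {"delta_rot": [0, 0, 0], "xyz": [0, 0, 0], "jaw": 137},
    {"delta_rot": [0, 0, 0], "xyz": [0, 0, 0], "jaw": 137},
    {"delta_rot": [0, 0, 0], "xyz": [0, 0, 0], "jaw": 137},
    {"delta_rot": [0, 0, 0], "xyz": [0, 0, 0], "jaw": 137},
    {"delta_rot": [0, 0, 0], "xyz": [0, 0, 0], "jaw": 137}
  ],
  "grip_force": 30
}}

```text
clock: 11.45
tcp_pos: [0.5072, 0.1034, 0.055]
tool_rot: [-180.0, 0.0, 79.6]
ft_force: [-9.9, 0.5, 16.1]
opening: 0.0412
```

Request:
{"api": "apply_moves", "payload": {
  "rows": [
    {"delta_rot": [0, 0, 0], "xyz": [0, 0, -0.02], "jaw": 145},
    {"delta_rot": [0, 0, 0], "xyz": [0, 0.0, -0.02], "jaw": 152},
    {"delta_rot": [0, 0, 0], "xyz": [0, 0.0, -0.03], "jaw": 160},
    {"delta_rot": [0, 0, 0], "xyz": [0, 0, 0], "jaw": 160},
    {"delta_rot": [0, 0, 0], "xyz": [0, 0, 0], "jaw": 160},
    {"delta_rot": [0, 0, 0], "xyz": [0, 0, 0], "jaw": 160},
    {"delta_rot": [0, 0, 0], "xyz": [0, 0, 0], "jaw": 160},
    {"delta_rot": [0, 0, 0], "xyz": [0, 0, 0], "jaw": 160},
    {"delta_rot": [0, 0, 0], "xyz": [0, 0, 0], "jaw": 160},
    {"delta_rot": [0, 0, 0], "xyz": [0, 0, 0], "jaw": 160}
  ]
}}

```text
clock: 12.7
tcp_pos: [0.5071, 0.1033, 0.0552]
tool_rot: [-180.0, 0.0, 79.6]
ft_force: [-6.9, -0.2, 11.1]
opening: 0.0411
```

```bash
python3 look.py pics/b.png
```

```text
12.8 [0.5071 0.1033 0.0551] [-7.1 -0.4 10.3] [-0.34 -0.09 -0.08]
```

View pics/b.png

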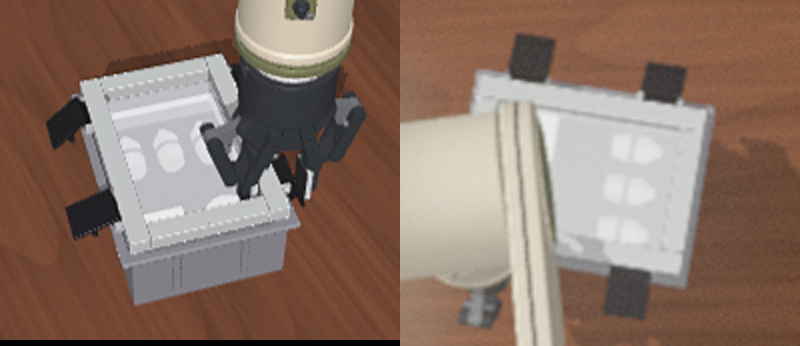

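Request:
{"api": "apply_moves", "payload": {
  "rows": [
    {"delta_rot": [0, 0, 0], "xyz": [0, 0, 0], "jaw": 120},
    {"delta_rot": [0, 0, 0], "xyz": [0, 0.0, 0], "jaw": 120},
    {"delta_rot": [0, 0, 0], "xyz": [0, 0.0, 0], "jaw": 120},
    {"delta_rot": [0, 0, 0], "xyz": [0, 0, 0.1], "jaw": 120},
    {"delta_rot": [0, 0, 0], "xyz": [0, 0, 0.1], "jaw": 120},
    {"delta_rot": [0, 0, 0], "xyz": [0, 0, 0.1], "jaw": 120},
    {"delta_rot": [0, 0, 0], "xyz": [0, 0, 0], "jaw": 120},
    {"delta_rot": [0, 0, 0], "xyz": [0, 0, 0], "jaw": 120},
    {"delta_rot": [0, 0, 0], "xyz": [0, 0, 0], "jaw": 120},
    {"delta_rot": [0, 0, 0], "xyz": [0, 0, 0], "jaw": 120}
  ],
  "grip_force": 45
}}

```text
clock: 14.05
tcp_pos: [0.5069, 0.1034, 0.0531]
tool_rot: [-179.9, 0.0, 79.6]
ft_force: [-11.3, -0.8, 22.5]
opening: 0.0452
```

Request:
{"api": "apply_moves", "payload": {
  "rows": [
    {"delta_rot": [0, 0, 0], "xyz": [0, 0, -0.05], "jaw": 130},
    {"delta_rot": [0, 0, 0], "xyz": [0, 0.05, -0.02], "jaw": 140},
    {"delta_rot": [0, 0, 0], "xyz": [0, 0.1, -0.02], "jaw": 150},
    {"delta_rot": [0, 0, 0], "xyz": [0, 0.1, -0.02], "jaw": 160},
    {"delta_rot": [0, 0, 0], "xyz": [0, 0.1, 0], "jaw": 170},
    {"delta_rot": [0, 0, 0], "xyz": [0, 0, 0], "jaw": 170},
    {"delta_rot": [0, 0, 0], "xyz": [0, 0, 0], "jaw": 170},
    {"delta_rot": [0, 0, 0], "xyz": [0, 0, 0], "jaw": 170},
    {"delta_rot": [0, 0, 0], "xyz": [0, 0, 0], "jaw": 170},
    {"delta_rot": [0, 0, 0], "xyz": [0, 0, 0], "jaw": 170}
  ]
}}

```text
clock: 15.3
tcp_pos: [0.5121, 0.1027, 0.0553]
tool_rot: [179.9, -0.0, 79.6]
ft_force: [-9.7, -1.6, 23.5]
opening: 0.031
```

Request:
{"api": "apply_moves", "payload": {
  "rows": [
    {"delta_rot": [0, 0, 0], "xyz": [0, 0, -0.3], "jaw": 110},
    {"delta_rot": [0, 0, 0], "xyz": [0, 0, 0], "jaw": 90},
    {"delta_rot": [0, 0, 0], "xyz": [0, 0, -0.2], "jaw": 80},
    {"delta_rot": [0, 0, 0], "xyz": [0, 0, -1], "jaw": 80},
    {"delta_rot": [0, 0, 0], "xyz": [0, 0, -2.5], "jaw": 75},
    {"delta_rot": [0, 0, 0], "xyz": [0, 0, -3], "jaw": 75},
    {"delta_rot": [0, 0, 0], "xyz": [0, 0, -4], "jaw": 75},
    {"delta_rot": [0, 0, 0], "xyz": [0, 0, -5], "jaw": 75},
    {"delta_rot": [0, 0, 0], "xyz": [0, 0, -6], "jaw": 75},
    {"delta_rot": [0, 0, 0], "xyz": [0, 0, 0], "jaw": 75}
  ]
}}

```text
clock: 16.55
tcp_pos: [0.5137, 0.103, 0.2799]
tool_rot: [179.4, -0.2, 79.6]
ft_force: [0.3, 1.1, -0.7]
opening: 0.0601
```

```bash
cat > meas.py <<'E'
from h import *
c=bot.capture("scene");P=cloud(c);g=c["img"]
reg=(c["range_z"]>0)&(P[...,0]>.4)&(P[...,0]<.75)&(P[...,1]>-.12)&(P[...,1]<.2)
f=reg&(P[...,2]>.09)&(P[...,2]<.104)&(g.min(2)>100)
print(f.sum(),cv2.minAreaRect((P[f][:,:2]*1000).astype(np.float32)))
d=(reg&(g.max(2)<60)&(P[...,2]>.04)&(P[...,2]<.112)).astype(np.uint8)
k,L,S,C=cv2.connectedComponentsWithStats(d)
for i in range(1,k):
    if S[i,4]>25: q=P[L==i]; print(C[i].round(),S[i,4],q.mean(0).round(4),q.min(0).round(3),q.max(0).round(3))
E
python3 meas.py; python3 look.py pics/c.png
```

```text
3078 ((568.042236328125, 34.88054656982422), (191.81298828125, 152.83656311035156), 79.4488296508789)
[353. 223.] 297 [4.708e-01 1.000e-04 1.002e-01] [ 0.448 -0.019  0.09 ] [0.491 0.018 0.105]
[258. 245.] 307 [ 0.6426 -0.0331  0.0926] [ 0.622 -0.053  0.077] [ 0.661 -0.016  0.106]
[368. 272.] 125 [0.5029 0.1077 0.0916] [0.496 0.091 0.066] [0.511 0.122 0.097]
[271. 290.] 396 [0.6647 0.0735 0.0978] [0.643 0.053 0.087] [0.686 0.093 0.105]
16.7 [0.5105 0.1027 0.2723] [-0.2 -0.  -1.3] [-0.03  0.06  0.02]
```

View pics/c.png

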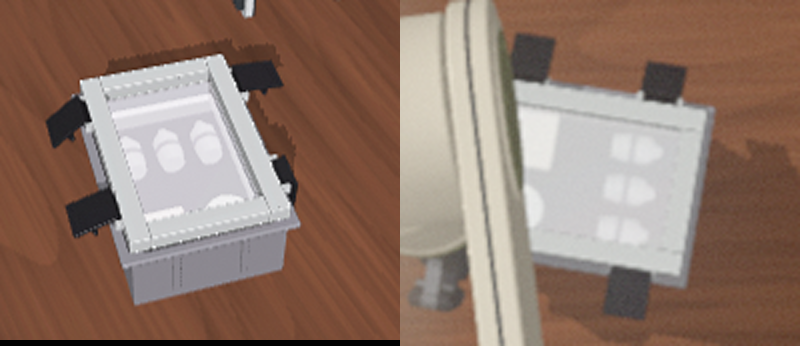

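Request:
{"api": "apply_moves", "payload": {
  "rows": [
    {"delta_rot": [0, 0, 0], "xyz": [-2.22, 2.8, 0], "jaw": 108},
    {"delta_rot": [0, 0, 0], "xyz": [-2.22, 2.8, 0], "jaw": 108},
    {"delta_rot": [0, 0, 0], "xyz": [-2.22, 2.8, 1], "jaw": 108},
    {"delta_rot": [0, 0, 0], "xyz": [-2.22, 2.8, 2], "jaw": 108},
    {"delta_rot": [0, 0, 0], "xyz": [-2.22, 2.8, 2], "jaw": 108},
    {"delta_rot": [0, 0, 0], "xyz": [0, 0, 3], "jaw": 108},
    {"delta_rot": [0, 0, 0], "xyz": [0, 0, 3], "jaw": 108},
    {"delta_rot": [0, 0, 0], "xyz": [0, 0, 3], "jaw": 108},
    {"delta_rot": [0, 0, 0], "xyz": [0, 0, 1], "jaw": 108},
    {"delta_rot": [0, 0, 0], "xyz": [0, 0, 0], "jaw": 108}
  ]
}}

```text
clock: 17.95
tcp_pos: [0.6273, -0.0316, 0.1212]
tool_rot: [-179.8, 0.0, 79.6]
ft_force: [-0.5, -0.2, 0.4]
opening: 0.0495
```

Request:
{"api": "apply_moves", "payload": {
  "rows": [
    {"delta_rot": [0, 0, 0], "xyz": [0, 0, 1.2], "jaw": 108},
    {"delta_rot": [0, 0, 0], "xyz": [0, 0, 1.2], "jaw": 108},
    {"delta_rot": [0, 0, 0], "xyz": [0, 0, 1.2], "jaw": 108},
    {"delta_rot": [0, 0, 0], "xyz": [0, 0, 1.2], "jaw": 108},
    {"delta_rot": [0, 0, 0], "xyz": [0, 0, 1.0], "jaw": 108},
    {"delta_rot": [0, 0, 0], "xyz": [0, 0, 0.4], "jaw": 108},
    {"delta_rot": [0, 0, 0], "xyz": [0, 0, 0.3], "jaw": 108},
    {"delta_rot": [0, 0, 0], "xyz": [0, 0, 0.2], "jaw": 108},
    {"delta_rot": [0, 0, 0], "xyz": [0, 0, 0], "jaw": 108},
    {"delta_rot": [0, 0, 0], "xyz": [0, 0, 0], "jaw": 108}
  ]
}}

```text
clock: 19.2
tcp_pos: [0.6286, -0.0317, 0.0562]
tool_rot: [180.0, -0.0, 79.6]
ft_force: [-1.7, 0.7, 2.4]
opening: 0.0493
```

Request:
{"api": "apply_moves", "payload": {
  "rows": [
    {"delta_rot": [0, 0, 0], "xyz": [0, 0, 0.1], "jaw": 108},
    {"delta_rot": [0, 0, 0], "xyz": [0, 0, 0.1], "jaw": 108},
    {"delta_rot": [0, 0, 0], "xyz": [0, 0, 0.1], "jaw": 108},
    {"delta_rot": [0, 0, 0], "xyz": [0, 0, 0.05], "jaw": 108},
    {"delta_rot": [0, 0, 0], "xyz": [0, 0, 0], "jaw": 108},
    {"delta_rot": [0, 0, 0], "xyz": [0, 0, 0], "jaw": 108},
    {"delta_rot": [0, 0, 0], "xyz": [0, 0, 0], "jaw": 108},
    {"delta_rot": [0, 0, 0], "xyz": [0, 0, 0], "jaw": 108},
    {"delta_rot": [0, 0, 0], "xyz": [0, 0, 0], "jaw": 108},
    {"delta_rot": [0, 0, 0], "xyz": [0, 0, 0], "jaw": 108}
  ]
}}

```text
clock: 20.45
tcp_pos: [0.6287, -0.0316, 0.054]
tool_rot: [180.0, -0.0, 79.6]
ft_force: [-6.6, 0.8, 14.9]
opening: 0.049
```

Request:
{"api": "apply_moves", "payload": {
  "rows": [
    {"delta_rot": [0, 0, 0], "xyz": [0, 0, 0.15], "jaw": 108},
    {"delta_rot": [0, 0, 0], "xyz": [0, 0, 0], "jaw": 108},
    {"delta_rot": [0, 0, 0], "xyz": [0, -0.1, -0.04], "jaw": 118},
    {"delta_rot": [0, 0, 0], "xyz": [0, -0.12, -0.04], "jaw": 128},
    {"delta_rot": [0, 0, 0], "xyz": [0, -0.12, -0.03], "jaw": 138},
    {"delta_rot": [0, 0, 0], "xyz": [0, -0.12, -0.03], "jaw": 148},
    {"delta_rot": [0, 0, 0], "xyz": [0, -0.12, -0.02], "jaw": 158},
    {"delta_rot": [0, 0, 0], "xyz": [0, -0.1, 0], "jaw": 170},
    {"delta_rot": [0, 0, 0], "xyz": [0, 0, 0], "jaw": 170},
    {"delta_rot": [0, 0, 0], "xyz": [0, 0, 0], "jaw": 170}
  ]
}}

```text
clock: 21.7
tcp_pos: [0.6213, -0.0301, 0.0548]
tool_rot: [-179.9, -0.0, 79.6]
ft_force: [-15.5, 2.2, 23.6]
opening: 0.0315
```

Request:
{"api": "apply_moves", "payload": {
  "rows": [
    {"delta_rot": [0, 0, 0], "xyz": [0, 0, 0], "jaw": 170},
    {"delta_rot": [0, 0, 0], "xyz": [0, 0, -0.3], "jaw": 110},
    {"delta_rot": [0, 0, 0], "xyz": [0, 0, 0], "jaw": 100},
    {"delta_rot": [0, 0, 0], "xyz": [0, 0, -0.5], "jaw": 90},
    {"delta_rot": [0, 0, 0], "xyz": [0, 0, -1.5], "jaw": 80},
    {"delta_rot": [0, 0, 0], "xyz": [0, 0, -3], "jaw": 80},
    {"delta_rot": [0, 0, 0], "xyz": [0, 0, -4], "jaw": 100},
    {"delta_rot": [0, 0, 0], "xyz": [2.5, 0, -4], "jaw": 108},
    {"delta_rot": [0, 0, 0], "xyz": [4, 0.3, -2], "jaw": 108},
    {"delta_rot": [0, 0, 0], "xyz": [4.5, 0.3, 0], "jaw": 108}
  ]
}}

```text
clock: 22.95
tcp_pos: [0.6496, 0.0772, 0.21]
tool_rot: [179.6, -0.1, 79.5]
ft_force: [1.2, 0.6, -0.5]
opening: 0.0491
```

```bash
python3 meas.py; python3 look.py pics/d.png
```

```text
2864 ((567.9189453125, 35.209686279296875), (191.1000213623047, 152.8369903564453), 79.85004425048828)
[353. 223.] 289 [ 4.71e-01 -2.00e-04  9.94e-02] [ 0.448 -0.021  0.09 ] [0.491 0.018 0.105]
[264. 247.] 143 [ 0.6334 -0.0288  0.0865] [ 0.621 -0.048  0.058] [ 0.64  -0.016  0.097]
[367. 272.] 127 [0.5031 0.1075 0.0918] [0.494 0.091 0.065] [0.511 0.122 0.098]
[271. 291.] 393 [0.6649 0.0733 0.0952] [0.643 0.052 0.084] [0.686 0.092 0.103]
23.1 [0.6479 0.0788 0.2064] [-0.4 -0.3 -0.9] [-0.03 -0.07 -0.05]
```

View pics/d.png

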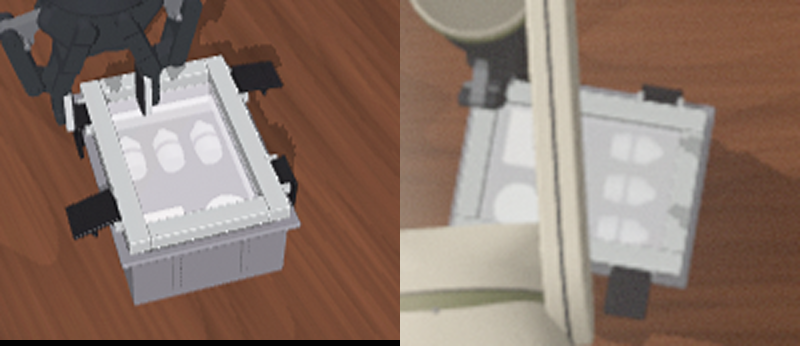

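Request:
{"api": "apply_moves", "payload": {
  "rows": [
    {"delta_rot": [0, 0, 0], "xyz": [-0.27, 0.1, 3], "jaw": 108},
    {"delta_rot": [0, 0, 0], "xyz": [0, 0, 3], "jaw": 108},
    {"delta_rot": [0, 0, 0], "xyz": [0, 0, 2.0], "jaw": 108},
    {"delta_rot": [0, 0, 0], "xyz": [0, 0, 1.5], "jaw": 108},
    {"delta_rot": [0, 0, 0], "xyz": [0, 0, 1.2], "jaw": 108},
    {"delta_rot": [0, 0, 0], "xyz": [0, 0, 1.2], "jaw": 108},
    {"delta_rot": [0, 0, 0], "xyz": [0, 0, 1.2], "jaw": 108},
    {"delta_rot": [0, 0, 0], "xyz": [0, 0, 1.0], "jaw": 108},
    {"delta_rot": [0, 0, 0], "xyz": [0, 0, 0.6], "jaw": 108},
    {"delta_rot": [0, 0, 0], "xyz": [0, 0, 0.35], "jaw": 108}
  ]
}}

```text
clock: 24.35
tcp_pos: [0.6479, 0.0738, 0.0543]
tool_rot: [-180.0, 0.0, 79.6]
ft_force: [-0.5, -0.7, -0.9]
opening: 0.0495
```

Request:
{"api": "apply_moves", "payload": {
  "rows": [
    {"delta_rot": [0, 0, 0], "xyz": [0, 0, 0], "jaw": 108},
    {"delta_rot": [0, 0, 0], "xyz": [0, 0, 0.1], "jaw": 108},
    {"delta_rot": [0, 0, 0], "xyz": [0, 0, 0.1], "jaw": 108},
    {"delta_rot": [0, 0, 0], "xyz": [0, 0, 0], "jaw": 108},
    {"delta_rot": [0, 0, 0], "xyz": [0, 0, 0], "jaw": 108},
    {"delta_rot": [0, 0, 0], "xyz": [0, 0, 0], "jaw": 108},
    {"delta_rot": [0, 0, 0], "xyz": [0, 0, 0], "jaw": 108},
    {"delta_rot": [0, 0, 0], "xyz": [0, 0, 0], "jaw": 108},
    {"delta_rot": [0, 0, 0], "xyz": [0, 0, 0], "jaw": 108},
    {"delta_rot": [0, 0, 0], "xyz": [0, 0, 0], "jaw": 108}
  ]
}}

```text
clock: 25.6
tcp_pos: [0.6483, 0.0737, 0.0533]
tool_rot: [180.0, -0.0, 79.6]
ft_force: [-0.7, -0.6, 5.4]
opening: 0.0492
```

Request:
{"api": "apply_moves", "payload": {
  "rows": [
    {"delta_rot": [0, 0, 0], "xyz": [0, 0, 0.2], "jaw": 108},
    {"delta_rot": [0, 0, 0], "xyz": [0, 0, 0.2], "jaw": 108},
    {"delta_rot": [0, 0, 0], "xyz": [0, -0.1, -0.04], "jaw": 118},
    {"delta_rot": [0, 0, 0], "xyz": [0, -0.12, -0.04], "jaw": 128},
    {"delta_rot": [0, 0, 0], "xyz": [0, -0.12, -0.03], "jaw": 138},
    {"delta_rot": [0, 0, 0], "xyz": [0, -0.12, -0.03], "jaw": 148},
    {"delta_rot": [0, 0, 0], "xyz": [0, -0.12, -0.02], "jaw": 158},
    {"delta_rot": [0, 0, 0], "xyz": [0, -0.1, 0], "jaw": 170},
    {"delta_rot": [0, 0, 0], "xyz": [0, 0, 0], "jaw": 170},
    {"delta_rot": [0, 0, 0], "xyz": [0, 0, 0], "jaw": 170}
  ]
}}

```text
clock: 26.85
tcp_pos: [0.6411, 0.0751, 0.0538]
tool_rot: [-180.0, -0.0, 79.6]
ft_force: [-15.4, -0.7, 29.0]
opening: 0.0313
```

Request:
{"api": "apply_moves", "payload": {
  "rows": [
    {"delta_rot": [0, 0, 0], "xyz": [0, 0, -0.3], "jaw": 110},
    {"delta_rot": [0, 0, 0], "xyz": [0, 0, 0], "jaw": 100},
    {"delta_rot": [0, 0, 0], "xyz": [0, 0, -0.5], "jaw": 90},
    {"delta_rot": [0, 0, 0], "xyz": [0, 0, -2], "jaw": 80},
    {"delta_rot": [0, 0, 0], "xyz": [0, 0, -4], "jaw": 80},
    {"delta_rot": [0, 0, 0], "xyz": [0, 0, -5], "jaw": 100},
    {"delta_rot": [0, 0, 0], "xyz": [-2.7, -3.5, -1], "jaw": 108},
    {"delta_rot": [0, 0, 0], "xyz": [-2.7, -3.5, 0], "jaw": 108},
    {"delta_rot": [0, 0, 0], "xyz": [-2.7, -3.5, 0], "jaw": 108},
    {"delta_rot": [0, 0, 0], "xyz": [-2.7, -3.4, 0], "jaw": 108}
  ]
}}

```text
clock: 28.1
tcp_pos: [0.4843, -0.0067, 0.1798]
tool_rot: [179.9, -0.0, 79.6]
ft_force: [-0.2, -0.6, -0.1]
opening: 0.0493
```

```bash
python3 meas.py; python3 look.py pics/e.png
```

```text
2961 ((568.5698852539062, 35.313232421875), (190.93246459960938, 152.24542236328125), 79.52201080322266)
[353. 223.] 299 [ 4.709e-01 -3.000e-04  9.970e-02] [ 0.448 -0.021  0.091] [0.492 0.018 0.104]
[264. 247.] 146 [ 0.6334 -0.0297  0.0866] [ 0.621 -0.049  0.052] [ 0.64  -0.015  0.098]
[368. 273.] 128 [0.5032 0.1077 0.0914] [0.495 0.09  0.066] [0.512 0.122 0.097]
[278. 294.] 180 [0.6541 0.0781 0.0868] [0.643 0.058 0.057] [0.66  0.092 0.097]
28.25 [ 0.4842 -0.0069  0.1796] [ 0.2 -0.  -0.1] [ 0.02  0.01 -0.01]
```

View pics/e.png

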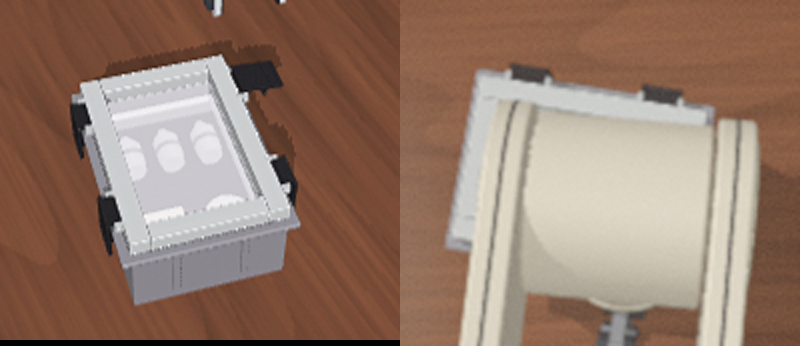

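Request:
{"api": "apply_moves", "payload": {
  "rows": [
    {"delta_rot": [0, 0, 0], "xyz": [0, 0.05, 2.5], "jaw": 108},
    {"delta_rot": [0, 0, 0], "xyz": [0, 0, 2.4], "jaw": 108},
    {"delta_rot": [0, 0, 0], "xyz": [0, 0, 1.5], "jaw": 108},
    {"delta_rot": [0, 0, 0], "xyz": [0, 0, 1.2], "jaw": 108},
    {"delta_rot": [0, 0, 0], "xyz": [0, 0, 1.2], "jaw": 108},
    {"delta_rot": [0, 0, 0], "xyz": [0, 0, 1.2], "jaw": 108},
    {"delta_rot": [0, 0, 0], "xyz": [0, 0, 1.0], "jaw": 108},
    {"delta_rot": [0, 0, 0], "xyz": [0, 0, 0.8], "jaw": 108},
    {"delta_rot": [0, 0, 0], "xyz": [0, 0, 0.5], "jaw": 108},
    {"delta_rot": [0, 0, 0], "xyz": [0, 0, 0.2], "jaw": 108}
  ]
}}

```text
clock: 29.5
tcp_pos: [0.4856, -0.0062, 0.0534]
tool_rot: [-180.0, 0.0, 79.6]
ft_force: [-5.1, 0.6, 8.2]
opening: 0.0494
```

Request:
{"api": "apply_moves", "payload": {
  "rows": [
    {"delta_rot": [0, 0, 0], "xyz": [0, 0, 0], "jaw": 108},
    {"delta_rot": [0, 0, 0], "xyz": [0, 0, 0.1], "jaw": 108},
    {"delta_rot": [0, 0, 0], "xyz": [0, 0, 0.1], "jaw": 108},
    {"delta_rot": [0, 0, 0], "xyz": [0, 0, 0], "jaw": 108},
    {"delta_rot": [0, 0, 0], "xyz": [0, 0, 0], "jaw": 108},
    {"delta_rot": [0, 0, 0], "xyz": [0, 0, 0], "jaw": 108},
    {"delta_rot": [0, 0, 0], "xyz": [0, 0, 0], "jaw": 108},
    {"delta_rot": [0, 0, 0], "xyz": [0, 0, 0], "jaw": 108},
    {"delta_rot": [0, 0, 0], "xyz": [0, 0, 0], "jaw": 108},
    {"delta_rot": [0, 0, 0], "xyz": [0, 0, 0], "jaw": 108}
  ]
}}

```text
clock: 30.75
tcp_pos: [0.486, -0.0063, 0.0529]
tool_rot: [180.0, 0.0, 79.6]
ft_force: [-9.2, 0.1, 14.7]
opening: 0.0493
```

Request:
{"api": "apply_moves", "payload": {
  "rows": [
    {"delta_rot": [0, 0, 0], "xyz": [0, 0, 0.15], "jaw": 108},
    {"delta_rot": [0, 0, 0], "xyz": [0, 0, 0], "jaw": 108},
    {"delta_rot": [0, 0, 0], "xyz": [0, 0, -0.04], "jaw": 118},
    {"delta_rot": [0, 0, 0], "xyz": [0, 0.08, -0.04], "jaw": 128},
    {"delta_rot": [0, 0, 0], "xyz": [0, 0.1, -0.03], "jaw": 138},
    {"delta_rot": [0, 0, 0], "xyz": [0, 0.1, -0.03], "jaw": 148},
    {"delta_rot": [0, 0, 0], "xyz": [0, 0.1, -0.02], "jaw": 158},
    {"delta_rot": [0, 0, 0], "xyz": [0, 0.1, 0], "jaw": 170},
    {"delta_rot": [0, 0, 0], "xyz": [0, 0, 0], "jaw": 170},
    {"delta_rot": [0, 0, 0], "xyz": [0, 0, 0], "jaw": 170}
  ]
}}

```text
clock: 32.0
tcp_pos: [0.4912, -0.0074, 0.0543]
tool_rot: [179.9, 0.0, 79.6]
ft_force: [-17.1, -0.7, 25.9]
opening: 0.0307
```

Closed; release and withdraw.

Request:
{"api": "apply_moves", "payload": {
  "rows": [
    {"delta_rot": [0, 0, 0], "xyz": [0, 0, -0.3], "jaw": 110},
    {"delta_rot": [0, 0, 0], "xyz": [0, 0, 0], "jaw": 100},
    {"delta_rot": [0, 0, 0], "xyz": [0, 0, -0.5], "jaw": 90},
    {"delta_rot": [0, 0, 0], "xyz": [0, 0, -2], "jaw": 80},
    {"delta_rot": [0, 0, 0], "xyz": [0, 0, -4], "jaw": 80},
    {"delta_rot": [0, 0, 0], "xyz": [0, 0, -5], "jaw": 80},
    {"delta_rot": [0, 0, 0], "xyz": [0, 0, -5], "jaw": 80},
    {"delta_rot": [0, 0, 0], "xyz": [0, -3, -4], "jaw": 80},
    {"delta_rot": [0, 0, 0], "xyz": [-3, -4, 0], "jaw": 80},
    {"delta_rot": [0, 0, 0], "xyz": [-4, -4, 0], "jaw": 80}
  ]
}}

```text
clock: 33.25
tcp_pos: [0.3688, -0.0562, 0.2602]
tool_rot: [179.9, 0.0, 79.7]
ft_force: [0.6, -1.6, 0.6]
opening: 0.0583
```

Request:
{"api": "apply_moves", "payload": {
  "rows": [
    {"delta_rot": [0, 0, 0], "xyz": [-5, 0, 0], "jaw": 80},
    {"delta_rot": [0, 0, 0], "xyz": [-5, 0, 0], "jaw": 80},
    {"delta_rot": [0, 0, 0], "xyz": [-5, 0, 0], "jaw": 80},
    {"delta_rot": [0, 0, 0], "xyz": [-5, 0, 0], "jaw": 80},
    {"delta_rot": [0, 0, 0], "xyz": [-5, 0, 0], "jaw": 80},
    {"delta_rot": [0, 0, 0], "xyz": [0, 0, 0], "jaw": 80},
    {"delta_rot": [0, 0, 0], "xyz": [0, 0, 0], "jaw": 80},
    {"delta_rot": [0, 0, 0], "xyz": [0, 0, 0], "jaw": 80},
    {"delta_rot": [0, 0, 0], "xyz": [0, 0, 0], "jaw": 80},
    {"delta_rot": [0, 0, 0], "xyz": [0, 0, 0], "jaw": 80}
  ]
}}

```text
clock: 34.5
tcp_pos: [0.3247, -0.3015, 0.2597]
tool_rot: [180.0, 0.0, 79.7]
ft_force: [-0.2, -0.1, 0.2]
opening: 0.0587
```

```bash
python3 meas.py; python3 look.py pics/f.png; python3 - <<'E'
from h import *
# lid frame height near each corner, before / after, both cameras
C=np.array([.567,.0353]);ex=np.array([.983,-.182]);ey=np.array([.182,.983])
for n in("scene","top"):
    o=[]
    for c in(dict(np.load(n+"0.npz")),bot.capture(n)):
        P=cloud(c);q=P[...,:2]-C;a=q@ex;b=q@ey
        o.append([np.median(P[(abs(a-sx*59)<6e-3) if 0 else (abs(a-sx*.059)<.006)&(abs(b-sy*.055)<.017)&(P[...,2]>.08)&(P[...,2]<.11)][:,2]) for sx,sy in((-1,1),(1,1),(1,-1),(-1,-1))])
    print(n,"frame z clips1-4 before/after mm",(1000*np.array(o)).round(1).tolist())
E
```

```text
2957 ((566.9818725585938, 35.255653381347656), (192.52386474609375, 150.91525268554688), 79.39109802246094)
[347. 229.] 108 [4.825e-01 4.000e-04 9.010e-02] [ 0.475 -0.017  0.063] [0.49  0.015 0.098]
[264. 247.] 144 [ 0.6338 -0.0295  0.0866] [ 0.623 -0.049  0.056] [ 0.64  -0.016  0.097]
[367. 273.] 125 [0.5032 0.1076 0.091 ] [0.496 0.09  0.065] [0.512 0.122 0.097]
[278. 294.] 181 [0.6544 0.0781 0.0868] [0.643 0.058 0.057] [0.661 0.092 0.097]
34.65 [ 0.3246 -0.3018  0.2596] [-1.  -0.1  0.4] [0.01 0.04 0.07]
scene frame z clips1-4 before/after mm [[97.9, 97.8, 98.3, 98.2], [94.7, 94.4, 95.1, 94.9]]
top frame z clips1-4 before/after mm [[96.0, 95.5, 95.8, 95.9], [92.3, 92.3, 92.4, 92.6]]
```

View pics/f.png

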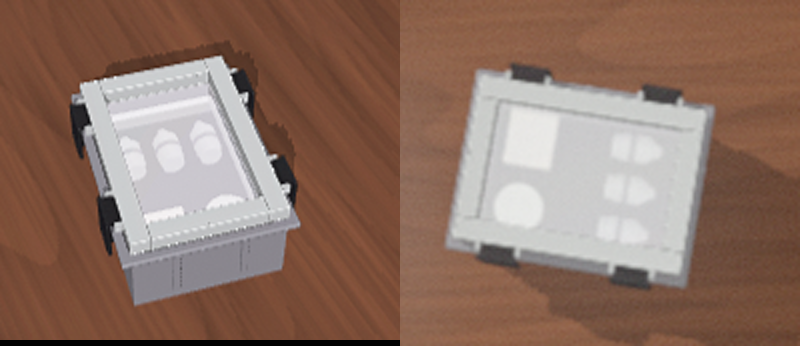

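All four clips are upright. Each corner of the lid has dropped evenly by 3.2–3.7 mm, so the hooks are under the rim. The box is within about 1 mm of where it started.

```bash
python3 -c "
from bench import bot
print(bot.close_job())"
```

```text
the job is handed in; nothing more can be done
None
```

All four clips are snapped down and the job is handed in. I did them in the order clip 1, clip 3 (its diagonal), clip 2, clip 4. For each one, one finger pressed the tray floor behind the clip while the other squeezed the flap shut. The arm finished clear of everything at about 34.7 s.

**Last checks:**
- **Clips:** the jaws stopped at 31 to 31.5 mm on every clip, about what a fully closed flap should give (32 mm). The last pictures show all four flaps upright.
- **Lid:** the lid frame is 3.2 to 3.7 mm lower at all four corners in both cameras, so the hinges should be near 88.5 mm, below the 89.5 mm limit. The two cameras differ by about 2 mm in absolute height but agree on the drop.
- **Box:** it stayed within about 1 mm of where it started.
- **Things around the box:** the arm stayed well clear of all three; I did not measure them again at the end.

**What didn't go to plan:**
- The first squeeze on clip 1 stalled partway, with too little press on the corner. I backed off, pressed harder and squeezed again with more grip, and it closed.
- At the end of each squeeze the downward force read 23 to 29 N, above the suggested 12 to 20 N. Sideways force reached about 17 N, with no visible slide of the box.

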